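# Hold a gel cassette down on the casting-stand gasket

### The arm

A 6-joint arm with a two-finger parallel gripper is mounted at the origin on the work surface; the furniture and walls round the work are solid. World frame = base frame: x ahead of the robot, y to its left, z up, the work surface at z = 0. Lengths are in m, angles in rad, forces in N, time in s.
With the tool pointing down it reaches from about 0.275 to 0.725 m from the base axis. Payload 15.9 kg.
Tool frame: the origin (TCP) lies midway between the tips of the shut fingers; the grasp point (between the pads) lies arm.tcp_to_grasp behind it (arm.tcp_to_grasp is the distance from the TCP to the grasp point, in m); y points along the fingers, z is the direction in which the jaws open and shut, and the axes are right-handed (so a half turn about y gives the same grasp; the last joint's range is limited). The gripper opens to 85 mm and grips with 20 to 120 N. Pads are 22 mm wide; open, the fingers measure 114 mm over their backs; the gripper's body (76 mm by 85 mm) begins 54 mm behind the grasp point. The pads swing forward as they close: fully open they stand 13 mm farther back than shut.
Start: joints at [1.174, 0.213, -0.034, 1.323, 0, 1.571], TCP at [0.193, 0.461, 0.231] pointing down, gripper open.
Joint ranges: [-2.98, 2.98], [-0.74, 1.72], [-1.14, 1.35], [-2.1, 2.04], [-1.57, 1.44], [-3.14, 3.14]. Speed limits (rad/s): [1.89, 1.89, 2.39, 2.57, 3.14, 3.14].

### API

Orientations are given as a unit quaternion [w, x, y, z].
In Python, from workcell import get_state, cams, job, arm gives the robot as it stands. The module is installed in compiled form; this text tells all that it offers.
- The arm moves only by the tool carry_out, never from a script. Its argument "commands" is a list of rows, each an object of numbers: "hand": the closure, from 0 (fully open) to 1 (shut); "x", "y", "z": the shift along the tool's x, y, z in m; "roll": the turn about the tool's y in degrees. In form: [{"hand": .., "x": .., "y": .., "z": .., "roll": ..}, ...]. A call has 1 to 12 rows; each row shifts and turns the commanded pose from where the row before left it, along the tool's axes as they then stand; what a row does not reach is not made up. A row lasts 1/8 s, in which the tool goes at most 62.5 mm and 10.7 degrees, less where a joint would pass 70% of its speed; a pose out of reach is approached as far as the arm can. A call is refused whole if a number of a shift passes 0.0625 or a number of a turn 10.7, either way. A call with a gripper value outside its range is refused whole. The fingers move at their own pace and stop on an object; "squeeze" is the grip in N (left out, the last holds). Time passes only in rows, so rows that do not move let the fingers close. It gives the time, the measured TCP pose, the force and the opening at its end, in the units of the state.
- get_state(): the state, without advancing time (a new reading comes with each control period).
- cams.capture(name): name is "scene" or "top" or "wrist"; returns a dict with "pixels" (480x640x3 uint8, red, green, blue), "camera_matrix" (3x3 intrinsics, pixels), "extrinsics" (4x4, takes a point from camera to world coordinates); the wrist camera has in their place "hand_eye" (4x4, takes a point from camera to tool coordinates, whose origin is the TCP and whose axes are the tool frame's). Camera axes: x right, y down, z forward; pixel columns grow to the right and rows downward; lengths in m; the calibration is good to about 2 mm. A picture is of the moment at which its call begins: read the wrist's pose just before it. There is no depth.
- job.hand_in(): hands the job in, once; it reports no verdict.
The state is a dict: "t": time; "qpos": joint angles; "joint_vel": joint speeds; "joint_torque": joint torques, N m; "tool_pos": TCP position; "tool_rot": TCP orientation; "force": force on the tool from outside, world axes, zero at the start; "wrist_torque": the same for the moment, N m; "grip_width": finger opening in m.
Only numpy, scipy, OpenCV 4.12 (cv2) and the standard library are available. Lean on these libraries where they do the work, as an engineer would, in place of code of your own. Each camera call takes 0.05 s, during which the arm holds its last target.

### The job

Help me cast a gel: swing the casting stand's cam lever forward and all the way down, so that its pressure bar backs off, then take the glass-and-ceramic plate cassette out of the drying rack and lower it upright into the stand's slot onto the soft gasket. Push it straight down so that it bears on the gasket with a steady 10 to 20 N, never ramming it, and finish while still holding it down like that, lever left open, so that I can clamp it. Leave the buffer dam, the bottles and the timer where they are.

Things in the scene. Friction and masses are not known exactly. Their poses are not given: they have to be found in the camera images.
- stand: grey plastic gel casting stand, fixed to the worktop, base 100 (x) x 152 (y, -65 to +87) x 16 mm. Origin under the middle of its slot, at worktop level; +x towards its back fence, +y towards the end with the lever, z up. Fence and side guides reach 70 mm above the worktop, their flared lips 80 mm
- slot_mouth (a point): middle of the mouth of the stand's plate slot, 70 mm above the worktop, axes as the stand. The slot runs along y, 106 mm between the side guides; in x it is 15 mm wide (-7.5 to +7.5 mm, back fence to pressure bar) with the lever down, only 7 mm with the lever up. Its floor is the gasket
- gasket: dark soft rubber strip, 13.5 x 100 mm, at the bottom of the slot; origin in the middle of its upper face, 26 mm above the worktop when unloaded. Gives about 1 mm per 5 N, 6 mm at most
- cam_lever (a joint): cam lever at the +y end of the stand: 0 rad = upright (pressure bar clamped forward), 1.55 rad = swung forward (towards the stand's -x) and down until level (bar backed off); stays where left, needs 1 to 2 N. Pivot axis along the stand's y at stand x = -30 mm, z = 40 mm
- lever_grip (a point): point on the middle of the lever's round black grip (13 mm thick, from 40 to 86 mm from the pivot axis), 62 mm from the pivot axis, at stand y = +76 mm
- plate_rack: white plastic drying rack fixed to the worktop, base 136 (x) x 116 (y) x 10 mm, with three 12 mm slots at x = -35, 0, +35 mm for plates standing along y; its end combs reach 45 mm above the worktop and leave the middle 72 mm of y open. Cassette and buffer dam stand in the outer slots, either way round
- cassette: loose plate cassette, about 0.26 kg: a clear glass plate and a white ceramic plate with a wide shallow notch in its top edge (76 x 14 mm), spacers between; 9 mm thick (x), 100 wide (y), 100 tall (z). Origin at the centre of its underside, 10 mm above the worktop in the rack. At mid width it is 9 mm thick only below 86 mm height
- buffer_dam: solid grey plastic plate with a small tab on its top edge, 8.5 x 100 x 85 mm, no notch, standing in the other outer slot of the rack; to be left there. Origin at the centre of its underside
- reagent_bottle: brown bottle with a white cap, 46 x 46 x 85 mm, standing on the worktop, origin under its centre; to be left alone
- white_bottle: white bottle with a screw cap, 58 x 58 x 106 mm, standing on the worktop, origin under its centre; to be left alone
- bench_timer: small white bench timer, 28 x 66 x 63 mm, standing on the worktop, origin under its centre; to be left alone
- sharps_box: yellow sharps container with red lid, fixed obstacle between stand and rack, 110 x 131 x 167 mm, always at the same place: it takes up x 0.45 to 0.61, y -0.17 to -0.03 of the worktop, 0.167 m high; origin under its centre; carry the cassette over it or round its front

How it is judged:
By the outcome, as a careful person would: the job done as asked, in the order asked, and still so for the second after the job is handed in, while the arm keeps its last pose, push and grip.
It also fails if it takes over 51 s, if anything falls off the work surface, if the arm or the gripper's body presses on something with over 40 N, if the wrist force passes 120 N, or if a joint passes its speed limit or range.

## Working session

There is one attempt and no reset: what is moved stays moved. The work goes in short steps, Python scripts to look and compute and a tool call to move; the robot and the scene stay as the last step left them, time stands still between calls to the robot, and variables do not carry over. Pictures are saved under pics/ and viewed, and the job is handed in when it is done.

Besides the shell and the picture viewer there is one more tool, called after "Emit:" by a JSON object that holds its "op" and its "data". carry_out: Moves the arm, as the interface text tells. Its arguments: {"type":"object","properties":{"commands":{"type":"array","items":{"type":"object","properties":{"hand":{"type":"number"},"x":{"type":"number"},"y":{"type":"number"},"z":{"type":"number"},"roll":{"type":"number"}}}},"squeeze":{"type":"number"}},"required":["commands"]}

```bash
mkdir -p pics; ls; python3 - <<'E'
from workcell import get_state,cams,job,arm
import cv2,numpy as np
s=get_state();print(s); print(arm.tcp_to_grasp,[a for a in dir(arm) if a[0]!='_'])
for n in("scene","top"):
    c=cams.capture(n);cv2.imwrite(f"pics/{n}0.png",c["pixels"][:,:,::-1]);print(n,c["camera_matrix"],c["extrinsics"])
c=cams.capture("wrist");cv2.imwrite("pics/wrist0.png",c["pixels"][:,:,::-1]);print(c["camera_matrix"],c["hand_eye"])
E
```

```text
pics
{'t': 0.0, 'qpos': array([ 1.17400262e+00,  2.13390800e-01, -3.50411354e-02,  1.32349726e+00,
        3.09284510e-05,  1.57078263e+00]), 'joint_vel': array([-0.00123772, -0.00032647,  0.00057136,  0.00143495,  0.00067529,
        0.00080972]), 'joint_torque': array([ 3.09320843e-03, -6.86159992e+01,  4.87119555e+01,  1.76701311e-02,
        2.37194981e-04,  1.63731727e-05]), 'tool_pos': array([0.19309428, 0.46085003, 0.23080598]), 'tool_rot': array([-0.69284637,  0.6936274 , -0.13945415,  0.13927482]), 'force': array([-0.21286753, -0.35897031,  0.54844083]), 'wrist_torque': array([ 0.04302224, -0.0062363 ,  0.01012222]), 'grip_width': 0.08549726539144448}
0.0187 ['MotionError', 'tcp_to_grasp']
scene [[535.62912597   0.         318.59268785]
 [  0.         535.62912597 245.16717196]
 [  0.           0.           1.        ]] [[-0.99880551 -0.01442289  0.04668549  0.44487595]
 [-0.04812116  0.45615952 -0.888596    0.85291064]
 [-0.00847991 -0.88978114 -0.45630869  0.5583355 ]
 [ 0.          0.          0.          1.        ]]
top [[549.70174252   0.         317.14250552]
 [  0.         549.70174252 234.39004678]
 [  0.           0.           1.        ]] [[-0.00196875 -0.98716591  0.15968591  0.35533622]
 [-0.99945092  0.00722413  0.03233683 -0.05817269]
 [-0.03307541 -0.15953457 -0.9866381   1.01643995]
 [ 0.          0.          0.          1.        ]]
[[378.6908002    0.         324.23586917]
 [  0.         378.6908002  241.57590894]
 [  0.           0.           1.        ]] [[ 1.69282972e-03  9.57836926e-01  2.87307428e-01 -7.27412788e-02]
 [ 1.39524568e-03 -2.87309822e-01  9.57836687e-01 -1.41856592e-01]
 [ 9.99997594e-01 -1.22058996e-03 -1.82278444e-03 -8.99418130e-04]
 [ 0.00000000e+00  0.00000000e+00  0.00000000e+00  1.00000000e+00]]
```

View pics/scene0.png

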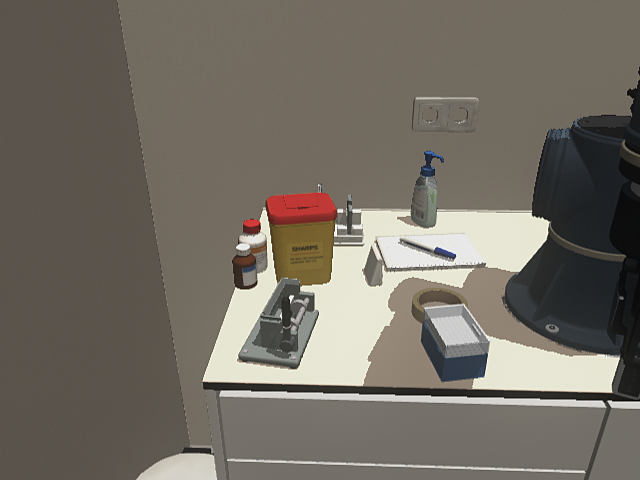

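View pics/top0.png

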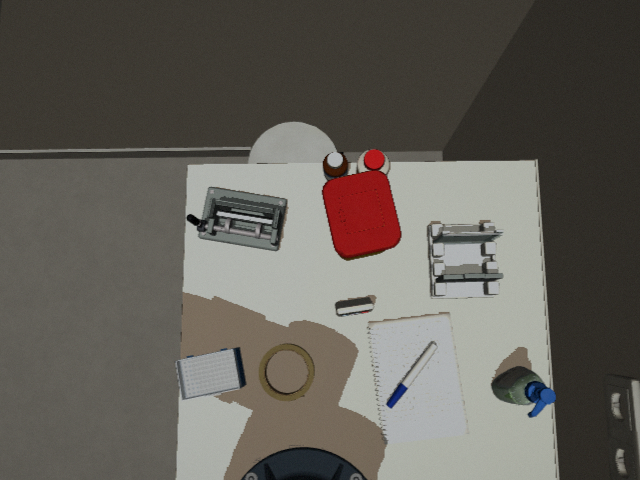

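View pics/wrist0.png

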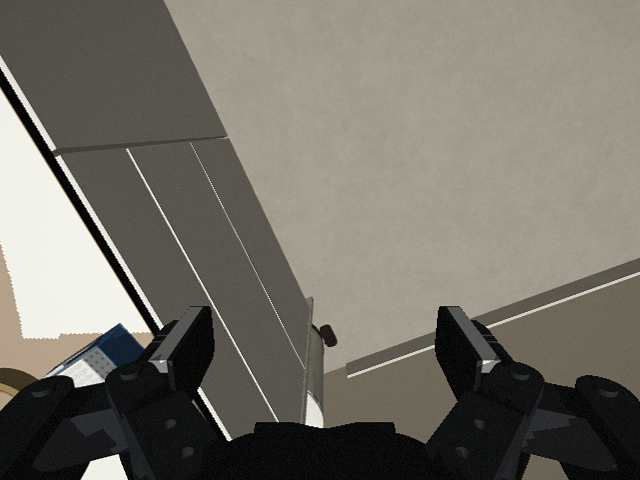

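The top view shows the stand at about (243,218), with its lever's black tip at (193,219). The sharps box is at (361,215), the rack at (465,260), the bottles at (336,160) and (374,160), and the timer at (355,306). Next I'll zoom in.

```bash
cat > h.py <<'E'
import numpy as np,cv2
from workcell import get_state,cams,job,arm
from scipy.spatial.transform import Rotation as R
def pose():
    s=get_state();q=s['tool_rot'];T=np.eye(4);T[:3,:3]=R.from_quat([q[1],q[2],q[3],q[0]]).as_matrix();T[:3,3]=s['tool_pos'];return s,T
def cap(n):
    s,T=pose();c=cams.capture(n)
    E=T@c['hand_eye'] if n=='wrist' else c['extrinsics']
    return c['pixels'],c['camera_matrix'],E
def ray(K,E,u,v,z):
    d=E[:3,:3]@np.linalg.inv(K)@[u,v,1];o=E[:3,3];return o+d*(z-o[2])/d[2]
def proj(K,E,p):
    c=np.linalg.inv(E)@np.r_[p,1];c=K@c[:3];return c[:2]/c[2]
E
python3 - <<'E'
from h import *
px,K,E=cap('top')
np.savez('top.npz',px=px,K=K,E=E)
b=px[:,:,::-1]
def crop(n,u0,u1,v0,v1,k):
    cv2.imwrite(n,cv2.resize(b[v0:v1,u0:u1],None,fx=k,fy=k,interpolation=cv2.INTER_CUBIC))
crop('pics/st.png',180,300,175,262,6)
crop('pics/rk.png',420,515,210,305,6)
px,K,E=cap('scene');b=px[:,:,::-1];np.savez('scene.npz',px=px,K=K,E=E)
crop('pics/ss.png',230,370,180,370,3)
E
```

```text
(no output)
```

View pics/st.png

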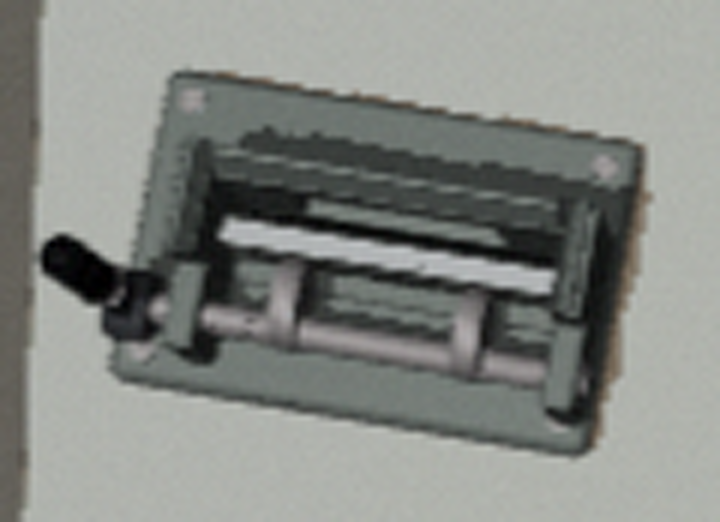

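View pics/rk.png

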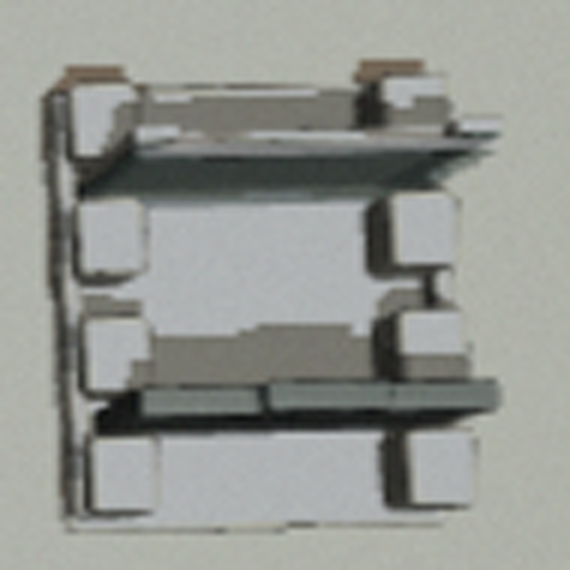

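View pics/ss.png

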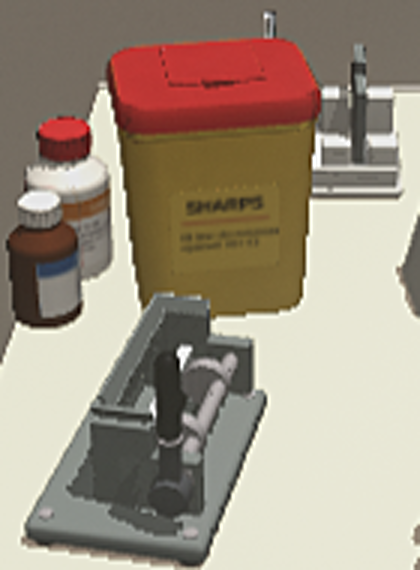

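The far (+x) rack plate is the cassette: it is thin, with a white ceramic edge and a notch. The near plate is the dam, all grey with a tab. The stand's base corners in the crop are about (170,75), (642,145), (585,455) and (108,375).

```bash
python3 - <<'E'
from h import *
d=np.load('top.npz');K,E=d['K'],d['E']
def f(pts,u0,v0,z): return np.array([ray(K,E,u0+u/6,v0+v/6,z) for u,v in pts])
def fit(model,obs):
    m=np.array(model);o=obs[:,:2];mc=m.mean(0);oc=o.mean(0);H=(m-mc).T@(o-oc)
    a=np.arctan2(H[0,1]-H[1,0],H[0,0]+H[1,1]);Rm=np.array([[np.cos(a),-np.sin(a)],[np.sin(a),np.cos(a)]])
    t=oc-Rm@mc;print('yaw',np.degrees(a),'t',t,'res mm',((m@Rm.T+t-o)*1000).round(1).tolist());return a,t
P=f([(172,75),(642,145),(585,455),(110,377)],180,175,15)
print(P)
fit([(.05,.087),(.05,-.065),(-.05,-.065),(-.05,.087)],P)
# rack comb block top centres z=45 : visible
B=f([(105,240),(113,352),(123,473),(422,230),(430,335),(440,467)],420,210,45e-3);print(B)
Q=f([(45,90),(68,530),(442,528)],420,210,.008);print(Q)
fit([(.068,.058),(-.068,.058),(-.068,-.058)],Q)
# cassette top edge z=.11, ends
print(f([(138,128),(500,120),(495,150)],420,210,.11)); print(f([(145,400),(498,395)],420,210,.095))
for n,(u,v,z) in dict(brown=(336,160,.085),white=(374,160,.106),timer=(355,306,.063)).items(): print(n,ray(K,E,u,v,z))
E
```

```text
[[-3.17896505 -3.37064044 15.        ]
 [-2.84496089 -1.30182776 15.        ]
 [-1.48692219 -1.53750434 15.        ]
 [-1.83995687 -3.60077186 15.        ]]
yaw 170.45197415995705 t [-2.33587663 -2.44183848] res mm [[779.4, 851.3], [470.6, -1067.6], [-788.9, -848.5], [-461.0, 1064.8]]
[[ 0.48301365 -0.23942877  0.045     ]
 [ 0.44987199 -0.2405446   0.045     ]
 [ 0.41447111 -0.24212958  0.045     ]
 [ 0.48539063 -0.33217545  0.045     ]
 [ 0.45437999 -0.33288896  0.045     ]
 [ 0.4158435  -0.33375916  0.045     ]]
[[ 0.53467061 -0.22964939  0.008     ]
 [ 0.39962319 -0.23198871  0.008     ]
 [ 0.39983655 -0.34388801  0.008     ]]
yaw 0.21721394669481062 t [ 0.46744992 -0.28775597] res mm [[0.6, 0.2], [-0.4, 2.0], [-0.2, -2.1]]
[[ 0.5056526  -0.23751592  0.11      ]
 [ 0.50714474 -0.33672376  0.11      ]
 [ 0.49877875 -0.33489686  0.11      ]]
[[ 0.43160155 -0.23948448  0.095     ]
 [ 0.43252571 -0.33650651  0.095     ]]
brown [ 0.63800218 -0.06099435  0.085     ]
white [ 0.63084903 -0.12587483  0.106     ]
timer [ 0.38456331 -0.09174513  0.063     ]
```

```bash
python3 - <<'E'
from h import *
d=np.load('top.npz');K,E=d['K'],d['E']
P=np.array([ray(K,E,180+u/6,175+v/6,.015) for u,v in [(172,75),(642,145),(585,455),(110,377)]]);print(P)
m=np.array([(.05,.087),(.05,-.065),(-.05,-.065),(-.05,.087)]);o=P[:,:2];mc=m.mean(0);oc=o.mean(0);H=(m-mc).T@(o-oc)
a=np.arctan2(H[0,1]-H[1,0],H[0,0]+H[1,1]);Rm=np.array([[np.cos(a),-np.sin(a)],[np.sin(a),np.cos(a)]]);t=oc-Rm@mc
print(np.degrees(a),t,((m@Rm.T+t-o)*1000).round(1).tolist())
def W(x,y,z):return np.r_[Rm@[x,y]+t,z]
for p in[(0,0,.07),(-.03,.076,.04),(-.03,.076,.102),(-.092,.076,.04)]: print(p,W(*p),proj(K,E,W(*p)))
s,T=pose();print(T)
E
```

```text
[[0.60844705 0.17905142 0.015     ]
 [0.58452716 0.03089232 0.015     ]
 [0.48727051 0.04777042 0.015     ]
 [0.51255328 0.1955324  0.015     ]]
-9.548025840042955 [0.54637488 0.10246402] [[1.7, 0.9], [0.4, -0.8], [-1.0, -1.1], [-1.1, 1.0]]
(0, 0, 0.07) [0.54637488 0.10246402 0.07      ] [243.6477621  213.73060487]
(-0.03, 0.076, 0.04) [0.52939692 0.18238742 0.04      ] [202.42516191 226.51401255]
(-0.03, 0.076, 0.102) [0.52939692 0.18238742 0.102     ] [193.7402186  220.20243465]
(-0.092, 0.076, 0.04) [0.46825581 0.19267162 0.04      ] [195.68882276 260.00909431]
[[ 9.22303623e-01 -2.31497574e-04  3.86466005e-01  1.93162399e-01]
 [-3.86466072e-01 -4.40964354e-04  9.22303519e-01  4.61021280e-01]
 [-4.30932950e-05 -9.99999876e-01 -4.96168979e-04  2.31086235e-01]
 [ 0.00000000e+00  0.00000000e+00  0.00000000e+00  1.00000000e+00]]
```

Emit:
{"op": "carry_out", "data": {"commands": [{"hand": 1, "x": 0.03, "z": -0.008}, {"hand": 1, "x": 0.05, "z": -0.014}, {"hand": 1, "x": 0.05, "z": -0.014}, {"hand": 1, "x": 0.05, "z": -0.014}, {"hand": 1, "x": 0.05, "z": -0.014}, {"hand": 1, "x": 0.05, "z": -0.014}, {"hand": 1, "x": 0.05, "z": -0.014}, {"hand": 1, "x": 0.05, "z": -0.014}, {"hand": 1, "x": 0.038, "z": -0.01}, {"hand": 1, "x": 0.02, "z": -0.005}], "squeeze": 80}}

```text
invalid input at $.commands[0]: expected keys hand, x, y, z, roll
```

Emit:
{"op": "carry_out", "data": {"commands": [{"hand": 1, "roll": 7}, {"hand": 1, "roll": 10}, {"hand": 1, "roll": 10}, {"hand": 1, "roll": 10}, {"hand": 1, "roll": 10}, {"hand": 1, "roll": 10}, {"hand": 1, "roll": 10}, {"hand": 1, "roll": 9.8}, {"hand": 1}]}}

```text
invalid input at $.commands[0]: expected keys hand, x, y, z, roll
```

```bash
python3 - <<'E'
from h import *
s,T=pose();print(s['t'],T.round(4),s['qpos'],s['force'],s['grip_width'])
px,K,E=cap('wrist');np.savez('w1.npz',px=px,K=K,E=E);cv2.imwrite('pics/w1.png',px[:,:,::-1])
E
```

```text
0.25 [[ 9.223e-01 -2.000e-04  3.865e-01  1.932e-01]
 [-3.865e-01 -4.000e-04  9.223e-01  4.610e-01]
 [-0.000e+00 -1.000e+00 -5.000e-04  2.311e-01]
 [ 0.000e+00  0.000e+00  0.000e+00  1.000e+00]] [ 1.17400166e+00  2.13125182e-01 -3.46694786e-02  1.32349784e+00
  4.30943840e-05  1.57079851e+00] [-0.30400645  0.36275014  0.42617395] 0.08523688836843625
```

View pics/w1.png

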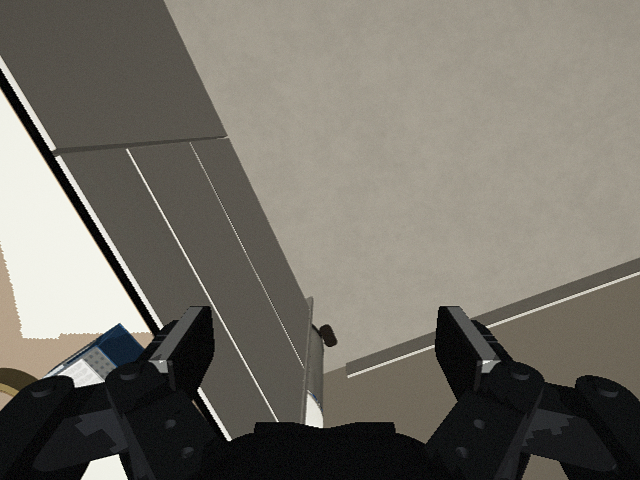

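All five keys are required in each row, and nothing moved. The picture is the same as before. I'll resend with every key filled in.

Emit:
{"op": "carry_out", "data": {"commands": [{"hand": 1, "x": 0.03, "y": 0, "z": -0.008, "roll": 0}, {"hand": 1, "x": 0.05, "y": 0, "z": -0.014, "roll": 0}, {"hand": 1, "x": 0.05, "y": 0, "z": -0.014, "roll": 0}, {"hand": 1, "x": 0.05, "y": 0, "z": -0.014, "roll": 0}, {"hand": 1, "x": 0.05, "y": 0, "z": -0.014, "roll": 0}, {"hand": 1, "x": 0.05, "y": 0, "z": -0.014, "roll": 0}, {"hand": 1, "x": 0.05, "y": 0, "z": -0.014, "roll": 0}, {"hand": 1, "x": 0.05, "y": 0, "z": -0.014, "roll": 0}, {"hand": 1, "x": 0.038, "y": 0, "z": -0.01, "roll": 0}, {"hand": 1, "x": 0.02, "y": 0, "z": -0.005, "roll": 0}], "squeeze": 80}}

```text
t: 1.55
tool_pos: [0.5516, 0.179, 0.2309]
tool_rot: [-0.693, 0.693, -0.14, 0.14]
force: [0.0, 1.1, -0.2]
grip_width: -0.0002
```

Emit:
{"op": "carry_out", "data": {"commands": [{"hand": 1, "x": 0, "y": 0, "z": 0, "roll": 7}, {"hand": 1, "x": 0, "y": 0, "z": 0, "roll": 10}, {"hand": 1, "x": 0, "y": 0, "z": 0, "roll": 10}, {"hand": 1, "x": 0, "y": 0, "z": 0, "roll": 10}, {"hand": 1, "x": 0, "y": 0, "z": 0, "roll": 10}, {"hand": 1, "x": 0, "y": 0, "z": 0, "roll": 10}, {"hand": 1, "x": 0, "y": 0, "z": 0, "roll": 10}, {"hand": 1, "x": 0, "y": 0, "z": 0, "roll": 9.8}, {"hand": 1, "x": 0, "y": 0, "z": 0, "roll": 0}]}}

```text
t: 2.68
tool_pos: [0.5501, 0.1808, 0.2314]
tool_rot: [0.457, -0.457, 0.54, -0.539]
force: [-0.4, -0.8, -0.2]
grip_width: -0.0001
```

```bash
python3 - <<'E'
from h import *
s,T=pose();print(s['t'],T.round(4),s['qpos'],s['force'],s['grip_width'])
px,K,E=cap('wrist');np.savez('w1.npz',px=px,K=K,E=E);cv2.imwrite('pics/w1b.png',px[:,:,::-1])
E
```

```text
2.675 [[-1.641e-01 -2.000e-04  9.865e-01  5.501e-01]
 [-9.865e-01  1.000e-04 -1.641e-01  1.808e-01]
 [-1.000e-04 -1.000e+00 -2.000e-04  2.314e-01]
 [ 0.000e+00  0.000e+00  0.000e+00  1.000e+00]] [3.17409372e-01 3.80751530e-01 1.93442934e-01 1.38362546e+00
 1.46319826e-04 2.05301279e+00] [-0.4443588  -0.76996931 -0.18344283] -0.0001254782963432776
```

View pics/w1b.png

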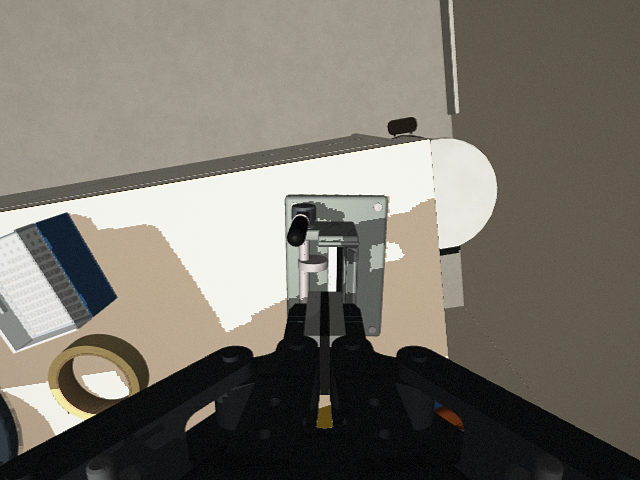

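The wrist view shows the stand's lever end: base corners near (286,196) and (387,197), an edge running down to (379,335), the lever's black grip at (297,230), and the slot at x≈335. I'll refine the stand pose from it.

```bash
python3 - <<'E'
from h import *
d=np.load('w1.npz');K,E,px=d['K'],d['E'],d['px']
cv2.imwrite('pics/w1c.png',cv2.resize(px[185:345,275:400,::-1],None,fx=4.5,fy=3.7,interpolation=cv2.INTER_CUBIC))
for u,v in[(287,197),(388,197),(379,335),(286,304)]: print(u,v,ray(K,E,u,v,.016))
a=np.radians(-9.55);Rm=np.array([[np.cos(a),-np.sin(a)],[np.sin(a),np.cos(a)]]);t=np.array([.5464,.1025])
for p in[(.05,.087,.016),(-.05,.087,.016),(.05,-.065,.016),(-.03,.076,.126),(-.03,.076,.04)]: print(p,proj(K,E,np.r_[Rm@p[:2]+t,p[2]]))
E
```

```text
287 197 [0.51653668 0.19534188 0.016     ]
388 197 [0.6113016  0.17942561 0.016     ]
379 335 [0.58440367 0.03373195 0.016     ]
286 304 [0.49383829 0.08569267 0.016     ]
(0.05, 0.087, 0.016) [386.71569352 196.61105438]
(-0.05, 0.087, 0.016) [281.57701982 196.58225793]
(0.05, -0.065, 0.016) [379.90694569 337.89964968]
(-0.03, 0.076, 0.126) [293.94710437 240.81970548]
(-0.03, 0.076, 0.04) [301.32689598 213.39256855]
```

View pics/w1c.png

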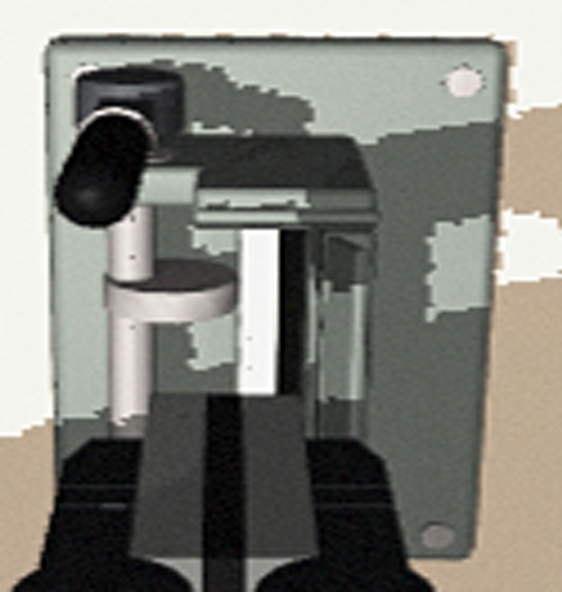

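Emit:
{"op": "carry_out", "data": {"commands": [{"hand": 1, "x": -0.004, "y": 0, "z": 0.0104, "roll": 0}, {"hand": 1, "x": 0, "y": 0.03, "z": 0, "roll": 0}, {"hand": 1, "x": 0, "y": 0.04, "z": 0, "roll": 0}, {"hand": 1, "x": 0, "y": 0.04, "z": 0, "roll": 0}, {"hand": 1, "x": 0, "y": 0.021, "z": 0, "roll": 0}, {"hand": 1, "x": 0, "y": 0, "z": 0, "roll": 0}]}}

```text
t: 3.48
tool_pos: [0.5608, 0.1823, 0.0989]
tool_rot: [0.456, -0.458, 0.54, -0.539]
force: [0.3, 0.4, 0.4]
grip_width: -0.0001
```

```bash
python3 - <<'E'
from h import *
px,K,E=cap('scene');cv2.imwrite('pics/s2.png',cv2.resize(px[240:380,220:360,::-1],None,fx=4,fy=4,interpolation=cv2.INTER_CUBIC))
import math
# arc plan: TCP in stand frame; corner offset c
c=.0145;prev=None
for th in np.radians([0,10,20,30,40,50,60,70,80,88.8]):
    r=.060;x=-.03-r*math.sin(th)+.0065*math.cos(th)+c;z=.04+r*math.cos(th)+.0065*math.sin(th)
    print(round(np.degrees(th)),round(x*1e3,1),round(z*1e3,1), None if prev is None else ((x-prev[0])*1e3,(z-prev[1])*1e3));prev=(x,z)
E
```

```text
0 -9.0 100.0 None
10 -19.5 100.2 (-10.517640265436468, 0.21717833556751664)
20 -29.9 98.6 (-10.395566298995254, -1.6124901567961814)
30 -39.9 95.2 (-9.957628310969428, -3.393163951705011)
40 -49.1 90.1 (-9.21713282551785, -5.0707381769651425)
50 -57.3 83.5 (-8.196579423257175, -6.594240588635475)
60 -64.2 75.6 (-6.926977102890142, -7.917380336866856)
70 -69.7 66.6 (-5.446902088471331, -8.999954489950321)
80 -73.5 56.8 (-3.8013257103597793, -9.809069580053356)
89 -75.4 47.8 (-1.8909632533514742, -9.065021419007259)
```

View pics/s2.png

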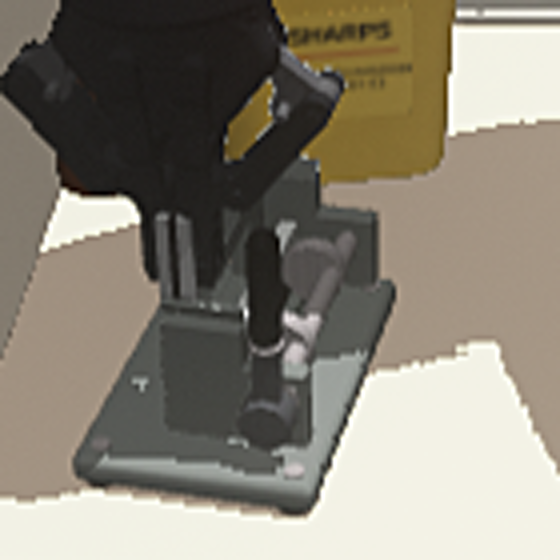

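The fingertips sit just behind (+x of) the upright lever, which is at (265,290) in the crop. Now I'll sweep along the arc.

Emit:
{"op": "carry_out", "data": {"commands": [{"hand": 1, "x": 0, "y": 0, "z": -0.009, "roll": 0}, {"hand": 1, "x": 0, "y": 0, "z": -0.0105, "roll": 0}, {"hand": 1, "x": 0, "y": 0.0006, "z": -0.0104, "roll": 0}, {"hand": 1, "x": 0, "y": 0.0034, "z": -0.01, "roll": 0}, {"hand": 1, "x": 0, "y": 0.005, "z": -0.0092, "roll": 0}, {"hand": 1, "x": 0, "y": 0.0066, "z": -0.0082, "roll": 0}]}}

```text
t: 4.28
tool_pos: [0.5042, 0.1921, 0.0844]
tool_rot: [-0.457, 0.457, -0.54, 0.54]
force: [1.6, 0.7, 2.3]
grip_width: 0.0001
```

Emit:
{"op": "carry_out", "data": {"commands": [{"hand": 1, "x": 0, "y": 0.008, "z": -0.007, "roll": 0}, {"hand": 1, "x": 0, "y": 0.009, "z": -0.0055, "roll": 0}, {"hand": 1, "x": 0, "y": 0.0098, "z": -0.0038, "roll": 0}, {"hand": 1, "x": 0, "y": 0.006, "z": -0.002, "roll": 0}]}}

```text
t: 4.78
tool_pos: [0.4864, 0.195, 0.0511]
tool_rot: [0.457, -0.457, 0.54, -0.54]
force: [0.2, 0.2, 1.4]
grip_width: -0.0004
```

```bash
python3 - <<'E'
from h import *
s,T=pose();print(s['tool_pos'],s['force'])
px,K,E=cap('scene');cv2.imwrite('pics/s3.png',cv2.resize(px[240:380,220:360,::-1],None,fx=4,fy=4,interpolation=cv2.INTER_CUBIC))
E
```

```text
[0.48640459 0.19497546 0.05106185] [0.23105167 0.21443199 1.35296706]
```

View pics/s3.png

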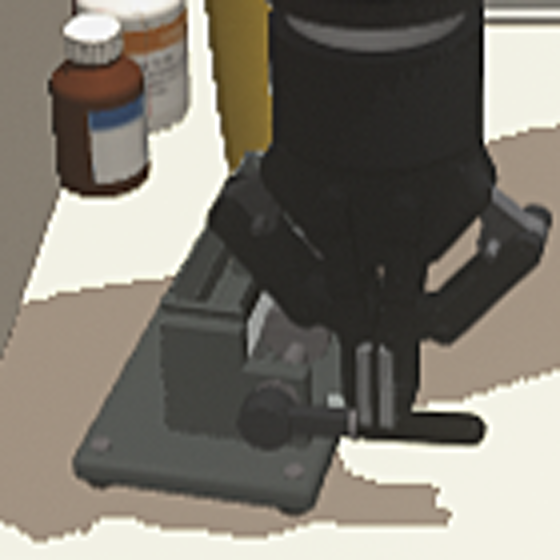

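The lever is nearly level, running from (265,415) to (480,430) in the crop. I'll press gently until it reaches its stop.

Emit:
{"op": "carry_out", "data": {"commands": [{"hand": 1, "x": 0, "y": 0.003, "z": -0.003, "roll": 0}, {"hand": 1, "x": 0, "y": 0, "z": 0, "roll": 0}]}}

```text
t: 5.08
tool_pos: [0.4837, 0.1955, 0.0488]
tool_rot: [0.457, -0.457, 0.54, -0.54]
force: [-0.1, 0.2, -0.6]
grip_width: -0.0
```

Emit:
{"op": "carry_out", "data": {"commands": [{"hand": 1, "x": 0, "y": 0.0015, "z": 0, "roll": 0}, {"hand": 1, "x": 0, "y": 0, "z": 0, "roll": 0}]}}

```text
t: 5.32
tool_pos: [0.4839, 0.1956, 0.0475]
tool_rot: [0.457, -0.457, 0.54, -0.54]
force: [0.1, -0.3, 2.1]
grip_width: 0.0001
```

Emit:
{"op": "carry_out", "data": {"commands": [{"hand": 1, "x": 0, "y": 0.001, "z": 0, "roll": 0}, {"hand": 1, "x": 0, "y": 0, "z": 0, "roll": 0}]}}

```text
t: 5.58
tool_pos: [0.4841, 0.1956, 0.047]
tool_rot: [-0.457, 0.456, -0.54, 0.54]
force: [-2.9, -1.7, 13.1]
grip_width: -0.0
```

Emit:
{"op": "carry_out", "data": {"commands": [{"hand": 1, "x": 0, "y": 0.001, "z": 0, "roll": 0}, {"hand": 1, "x": 0, "y": 0, "z": 0, "roll": 0}]}}

```text
t: 5.82
tool_pos: [0.4842, 0.1957, 0.0466]
tool_rot: [-0.457, 0.456, -0.54, 0.54]
force: [-7.4, -2.5, 24.3]
grip_width: -0.0002
```

The lever is against its stop: force rises steeply at z = 0.047. I'll lift off and look at the stand.

Emit:
{"op": "carry_out", "data": {"commands": [{"hand": 1, "x": 0, "y": -0.01, "z": 0, "roll": 0}, {"hand": 1, "x": 0, "y": -0.04, "z": 0, "roll": 0}, {"hand": 1, "x": 0, "y": -0.05, "z": 0, "roll": 0}, {"hand": 1, "x": 0, "y": -0.05, "z": 0, "roll": 0}, {"hand": 1, "x": 0, "y": -0.05, "z": 0, "roll": 0}, {"hand": 1, "x": 0.03, "y": 0, "z": 0.035, "roll": 0}, {"hand": 1, "x": 0.028, "y": 0, "z": 0.035, "roll": 0}, {"hand": 1, "x": 0, "y": 0, "z": 0.0056, "roll": 0}, {"hand": 1, "x": 0, "y": 0, "z": 0, "roll": 0}]}}

```text
t: 6.95
tool_pos: [0.5488, 0.1258, 0.2452]
tool_rot: [0.456, -0.457, 0.54, -0.54]
force: [0.1, 1.2, 0.6]
grip_width: -0.0001
```

```bash
python3 - <<'E'
from h import *
s,T=pose();print(s['t'],T.round(4),s['force'])
px,K,E=cap('wrist');np.savez('w2.npz',px=px,K=K,E=E);cv2.imwrite('pics/w2.png',px[:,:,::-1])
px,K,E=cap('scene');np.savez('s4.npz',px=px,K=K,E=E);cv2.imwrite('pics/s4.png',cv2.resize(px[240:380,220:360,::-1],None,fx=4,fy=4,interpolation=cv2.INTER_CUBIC))
E
```

```text
6.95 [[-1.662e-01 -5.000e-04  9.861e-01  5.488e-01]
 [-9.861e-01  1.000e-04 -1.662e-01  1.258e-01]
 [ 0.000e+00 -1.000e+00 -5.000e-04  2.452e-01]
 [ 0.000e+00  0.000e+00  0.000e+00  1.000e+00]] [0.07299008 1.211521   0.60140848]
```

View pics/w2.png

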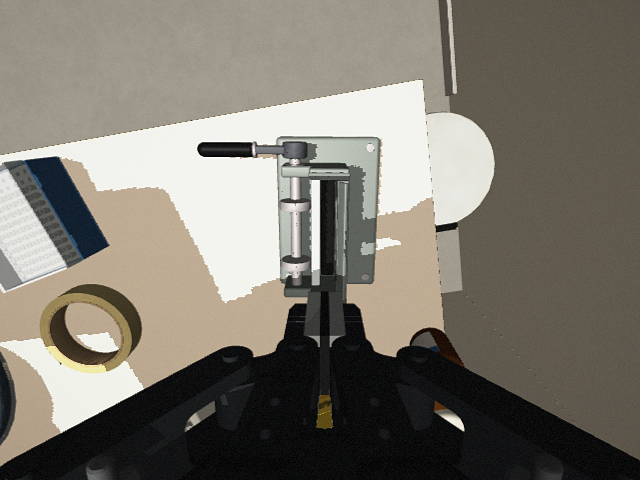

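View pics/s4.png

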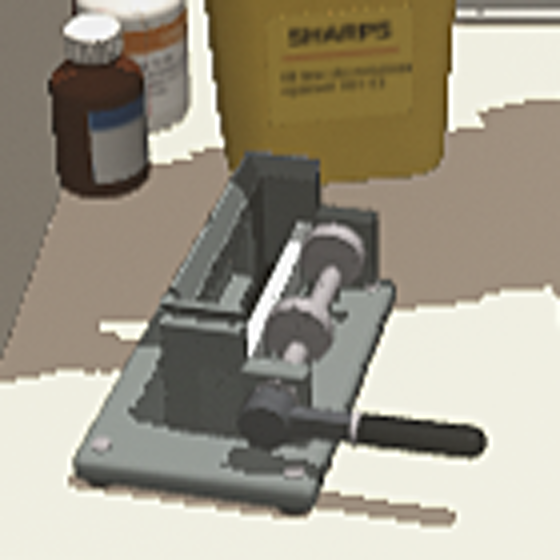

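The lever is level and the bar has backed off; the slot now shows as a dark strip. All of the stand's base is visible in the wrist view. I'll refine the pose from the base corners.

```bash
python3 - <<'E'
from h import *
d=np.load('w2.npz');px=d['px']
cv2.imwrite('pics/w2c.png',cv2.resize(px[130:310,265:395,::-1],None,fx=4,fy=3.3,interpolation=cv2.INTER_CUBIC))
cv2.imwrite('pics/w2c.png',cv2.resize(px[130:280,265:395,::-1],None,fx=4,fy=4,interpolation=cv2.INTER_CUBIC))
cv2.imwrite('pics/w2d.png',cv2.resize(px[220:310,265:395,::-1],None,fx=6,fy=6,interpolation=cv2.INTER_CUBIC))
px,K,E=cap('top');np.savez('t2.npz',px=px,K=K,E=E)
cv2.imwrite('pics/t2.png',cv2.resize(px[175:262,180:300,::-1],None,fx=6,fy=6,interpolation=cv2.INTER_CUBIC))
E
```

```text
(no output)
```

View pics/w2c.png

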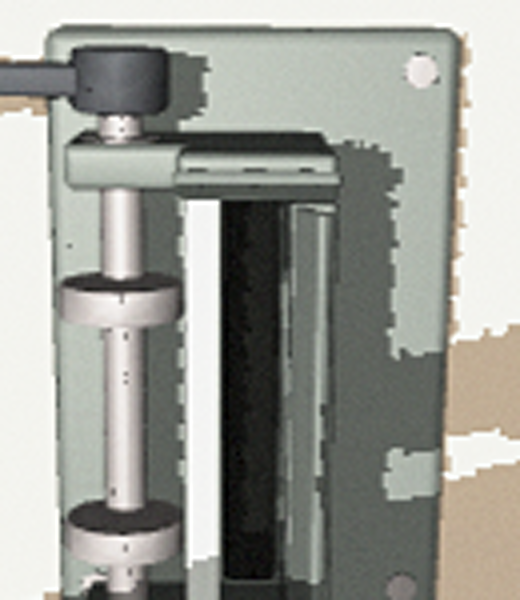

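View pics/w2d.png

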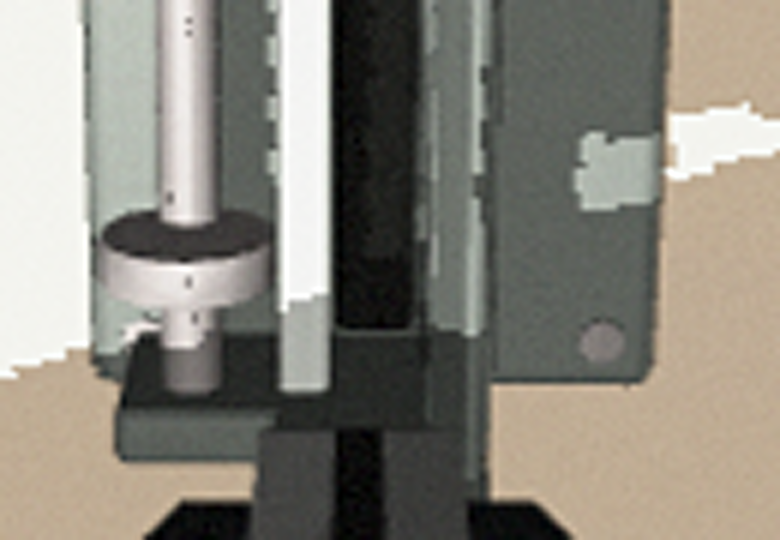

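View pics/t2.png

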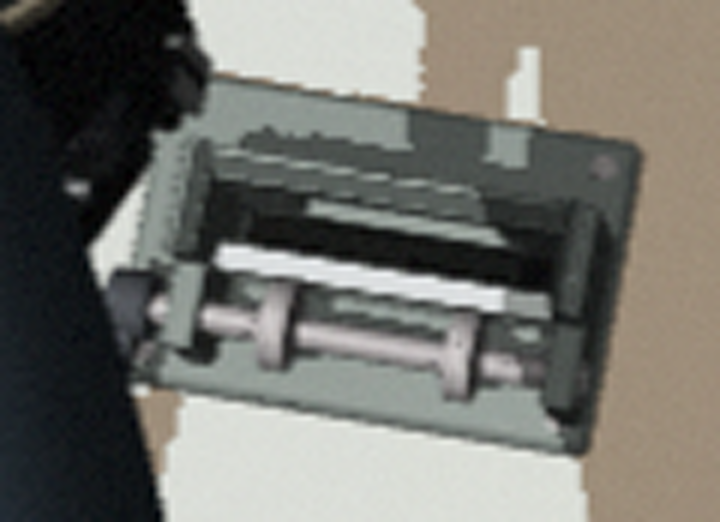

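```bash
python3 - <<'E'
from h import *
d=np.load('w2.npz');K,E=d['K'],d['E']
c=lambda u,v:(265+u/4,130+v/4); dd=lambda u,v:(265+u/6,220+v/6)
P=np.array([ray(K,E,*q,.015) for q in [c(462,32),dd(650,380),dd(93,378),c(46,32)]])
m=np.array([(.05,.087),(.05,-.065),(-.05,-.065),(-.05,.087)]);o=P[:,:2];mc=m.mean(0);oc=o.mean(0);H=(m-mc).T@(o-oc)
a=np.arctan2(H[0,1]-H[1,0],H[0,0]+H[1,1]);Rm=np.array([[np.cos(a),-np.sin(a)],[np.sin(a),np.cos(a)]]);t=oc-Rm@mc
print(np.degrees(a),t,((m@Rm.T+t-o)*1000).round(1).tolist())
for n,q,z in [('gask L top',c(222,230),.026),('gask R top',c(280,230),.026),('gL b',dd(335,320),.026),('gR b',dd(412,320),.026),('bar R z70',c(221,230),.07),('fence? z70',c(288,230),.07),('fence lip z80',c(325,230),.08)]:
    p=ray(K,E,*q,z);print(n,p,'stand',(Rm.T@(p[:2]-t)*1000).round(1))
E
```

```text
-10.016070571971667 [0.54816086 0.10282862] [[0.8, 1.2], [0.6, -1.9], [-0.9, -1.4], [-0.5, 2.1]]
gask L top [0.54804532 0.14343882 0.026     ] stand [-7.2 40. ]
gask R top [0.56169322 0.14111601 0.026     ] stand [ 6.7 40.1]
gL b [0.53338946 0.05685319 0.026     ] stand [ -6.6 -47.8]
gR b [0.54631598 0.05465584 0.026     ] stand [  6.6 -47.8]
bar R z70 [0.54942714 0.14999463 0.07      ] stand [-7.  46.7]
fence? z70 [0.56327162 0.14763837 0.07      ] stand [ 7.1 46.8]
fence lip z80 [0.57060644 0.14793343 0.08      ] stand [14.3 48.3]
```

Stand refined: origin about (0.548, 0.103), yaw about −9.9°. The gasket edges agree with it to within 0.5 mm in x. Next, over to the rack.

Emit:
{"op": "carry_out", "data": {"commands": [{"hand": 0.5, "x": 0, "y": -0.03, "z": 0, "roll": 0}, {"hand": 0.5, "x": 0.03, "y": -0.025, "z": 0.002, "roll": 0}, {"hand": 0.5, "x": 0.05, "y": 0, "z": 0.002, "roll": 0}, {"hand": 0.5, "x": 0.05, "y": 0, "z": 0.003, "roll": 0}, {"hand": 0.5, "x": 0.05, "y": 0, "z": 0.003, "roll": 0}, {"hand": 0.5, "x": 0.05, "y": 0, "z": 0.003, "roll": 0}, {"hand": 0.5, "x": 0.05, "y": 0, "z": 0.003, "roll": 0}, {"hand": 0.5, "x": 0.05, "y": 0, "z": 0.003, "roll": 0}, {"hand": 0.5, "x": 0.05, "y": 0, "z": 0.002, "roll": 0}, {"hand": 0.5, "x": 0.038, "y": 0, "z": 0, "roll": 0}, {"hand": 0.5, "x": 0, "y": 0, "z": 0, "roll": -10.5}, {"hand": 0.5, "x": 0, "y": 0, "z": 0, "roll": 0}]}}

```text
t: 8.6
tool_pos: [0.5002, -0.2895, 0.3005]
tool_rot: [0.504, -0.504, 0.496, -0.496]
force: [-0.1, 0.7, 1.6]
grip_width: 0.0425
```

```bash
python3 - <<'E'
from h import *
s,T=pose();print(s['t'],T.round(4),s['force'],s['grip_width'])
px,K,E=cap('wrist');np.savez('w3.npz',px=px,K=K,E=E);cv2.imwrite('pics/w3.png',px[:,:,::-1])
E
```

```text
8.6 [[ 1.640e-02  0.000e+00  9.999e-01  5.002e-01]
 [-9.999e-01  1.000e-04  1.640e-02 -2.895e-01]
 [-1.000e-04 -1.000e+00  1.000e-04  3.005e-01]
 [ 0.000e+00  0.000e+00  0.000e+00  1.000e+00]] [-0.12310252  0.68714243  1.60569433] 0.04252693233788033
```

View pics/w3.png

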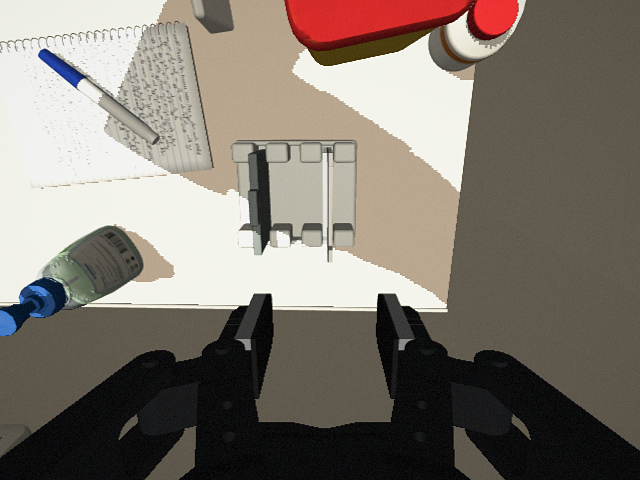

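The rack is seen from above: the grey dam with its tab is at u≈258 and the cassette at u≈328, v 148–262. I'll zoom and measure.

```bash
python3 - <<'E'
from h import *
d=np.load('w3.npz');px=d['px']
cv2.imwrite('pics/w3c.png',cv2.resize(px[135:270,228:362,::-1],None,fx=4.4,fy=4.4,interpolation=cv2.INTER_CUBIC))
E
```

```text
(no output)
```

View pics/w3c.png

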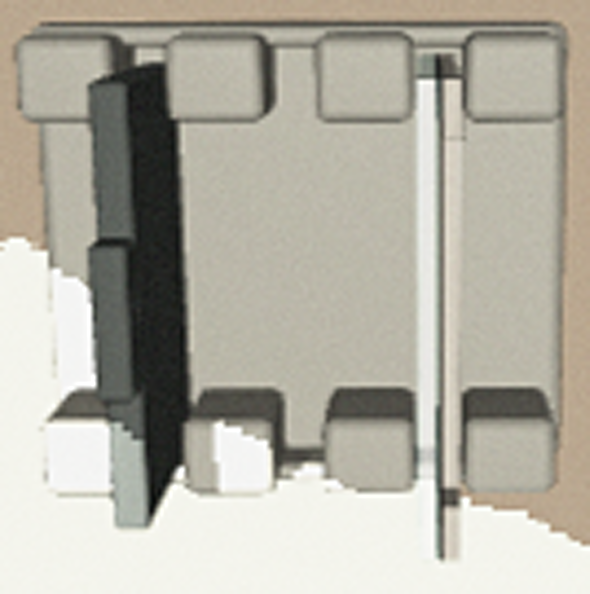

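```bash
python3 - <<'E'
from h import *
d=np.load('w3.npz');K,E=d['K'],d['E']
print(E[:3,3])
q=lambda u,v:(228+u/4.4,135+v/4.4)
for n,p,z in [('A',q(440,56),.11),('B',q(440,559),.11),('notch mid',q(452,300),.096),('Bceramic',q(450.5,559),.11),('Aceramic',q(451.5,60),.11)]:print(n,ray(K,E,*p,z))
# comb tops
for p in [(68,77),(217,77),(365,78),(514,79),(80,457),(370,455),(509,455)]: print(p,ray(K,E,*q(*p),.045))
E
```

```text
[ 0.49907843 -0.21733278  0.44237543]
A [ 0.5023487  -0.23381952  0.11      ]
B [ 0.50416596 -0.33732964  0.11      ]
notch mid [ 0.50589112 -0.28442534  0.096     ]
Bceramic [ 0.50638939 -0.33729654  0.11      ]
Aceramic [ 0.50459254 -0.23454067  0.11      ]
(68, 77) [ 0.4165473  -0.24306366  0.045     ]
(217, 77) [ 0.45120601 -0.2425534   0.045     ]
(365, 78) [ 0.48562986 -0.24227352  0.045     ]
(514, 79) [ 0.52029468 -0.24199014  0.045     ]
(80, 457) [ 0.41521428 -0.33521452  0.045     ]
(370, 455) [ 0.4872896  -0.33362631  0.045     ]
(509, 455) [ 0.52181984 -0.33311356  0.045     ]
```

Emit:
{"op": "carry_out", "data": {"commands": [{"hand": 0.5, "x": -0.0027, "y": 0.03, "z": 0.0033, "roll": 0}, {"hand": 0.5, "x": 0, "y": 0.05, "z": 0, "roll": 0}, {"hand": 0.5, "x": 0, "y": 0.05, "z": 0, "roll": 0}, {"hand": 0.5, "x": 0, "y": 0.03, "z": 0, "roll": 0}, {"hand": 0.5, "x": 0, "y": 0, "z": 0, "roll": 0}]}}

```text
t: 9.28
tool_pos: [0.5025, -0.2856, 0.1389]
tool_rot: [-0.503, 0.504, -0.497, 0.495]
force: [-0.0, -0.2, -0.1]
grip_width: 0.0426
```

```bash
python3 - <<'E'
from h import *
s,T=pose();print(s['t'],T.round(4),s['force'],s['grip_width'])
px,K,E=cap('wrist');np.savez('w4.npz',px=px,K=K,E=E);cv2.imwrite('pics/w4.png',px[:,:,::-1])
E
```

```text
9.275 [[ 0.0148 -0.003   0.9999  0.5025]
 [-0.9999  0.0018  0.0148 -0.2856]
 [-0.0018 -1.     -0.003   0.1389]
 [ 0.      0.      0.      1.    ]] [-0.02717769 -0.19739812 -0.10906495] 0.04255833100465063
```

View pics/w4.png

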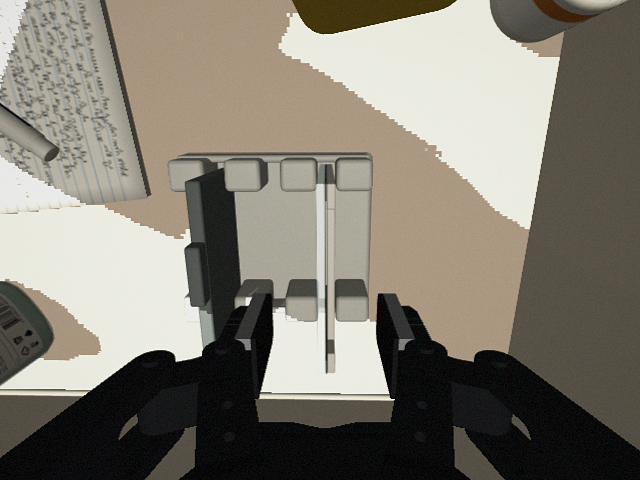

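The cassette (u≈326) is centred between the fingers (mid u≈325), and the dam is clear of the left finger. I'll go down and grip.

Emit:
{"op": "carry_out", "data": {"commands": [{"hand": 0.5, "x": 0.0012, "y": 0.02, "z": 0.001, "roll": 0}, {"hand": 0.5, "x": 0, "y": 0.03, "z": 0, "roll": 0}, {"hand": 0.5, "x": 0, "y": 0.0165, "z": 0, "roll": 0}, {"hand": 0.5, "x": 0, "y": 0, "z": 0, "roll": 0}], "squeeze": 70}}

```text
t: 9.82
tool_pos: [0.5046, -0.2882, 0.0742]
tool_rot: [-0.504, 0.504, -0.496, 0.496]
force: [-0.3, 0.4, 0.4]
grip_width: 0.0427
```

Emit:
{"op": "carry_out", "data": {"commands": [{"hand": 0.8, "x": 0, "y": 0, "z": 0, "roll": 0}, {"hand": 1, "x": 0, "y": 0, "z": 0, "roll": 0}, {"hand": 1, "x": 0, "y": 0, "z": 0, "roll": 0}, {"hand": 1, "x": 0, "y": 0, "z": 0, "roll": 0}, {"hand": 1, "x": 0, "y": 0, "z": 0, "roll": 0}]}}

```text
t: 10.45
tool_pos: [0.5049, -0.2887, 0.0752]
tool_rot: [0.504, -0.504, 0.495, -0.496]
force: [-3.1, 0.0, 9.3]
grip_width: 0.0073
```

```bash
python3 - <<'E'
from h import *
s,T=pose();print(s['t'],T.round(4),s['force'],s['wrist_torque'],s['grip_width'])
px,K,E=cap('wrist');np.savez('w5.npz',px=px,K=K,E=E);cv2.imwrite('pics/w5.png',px[:,:,::-1])
px,K,E=cap('scene');cv2.imwrite('pics/s5.png',cv2.resize(px[150:290,290:430,::-1],None,fx=4,fy=4,interpolation=cv2.INTER_CUBIC))
E
```

```text
10.45 [[ 0.0166  0.0012  0.9999  0.5049]
 [-0.9999 -0.001   0.0166 -0.2887]
 [ 0.0011 -1.      0.0012  0.0752]
 [ 0.      0.      0.      1.    ]] [-3.12818843  0.04029571  9.28459813] [0.13096168 0.93740131 0.01393835] 0.007277481190576011
```

View pics/w5.png

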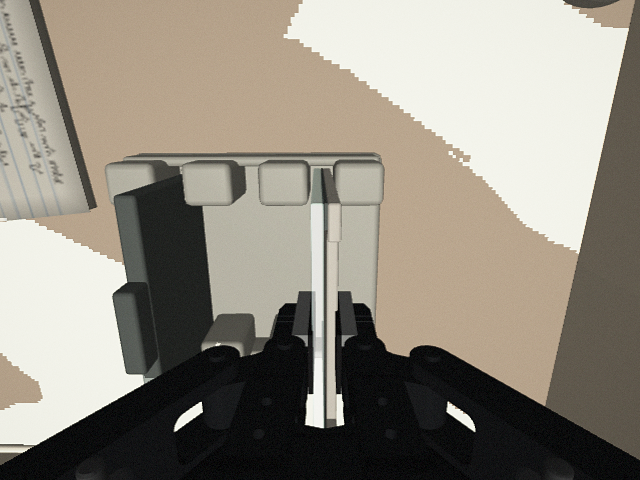

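The cassette is gripped with the pads on both faces, just below the notch. Now I'll lift straight up and check.

Emit:
{"op": "carry_out", "data": {"commands": [{"hand": 1, "x": 0, "y": -0.005, "z": 0, "roll": 0}, {"hand": 1, "x": 0, "y": -0.01, "z": 0, "roll": 0}, {"hand": 1, "x": 0, "y": -0.03, "z": 0, "roll": 0}, {"hand": 1, "x": 0, "y": -0.04, "z": 0, "roll": 0}, {"hand": 1, "x": 0, "y": -0.05, "z": 0, "roll": 0}, {"hand": 1, "x": 0, "y": -0.05, "z": 0, "roll": 0}, {"hand": 1, "x": 0, "y": -0.04, "z": 0, "roll": 0}, {"hand": 1, "x": 0, "y": -0.005, "z": 0, "roll": 0}, {"hand": 1, "x": 0, "y": 0, "z": 0, "roll": 0}]}}

```text
t: 11.68
tool_pos: [0.5045, -0.2883, 0.3036]
tool_rot: [-0.504, 0.504, -0.496, 0.496]
force: [-0.2, -1.6, -2.4]
grip_width: 0.0072
```

```bash
python3 - <<'E'
from h import *
s,T=pose();print(s['t'],T.round(4),s['force'],s['wrist_torque'],s['grip_width'])
px,K,E=cap('wrist');np.savez('w6.npz',px=px,K=K,E=E,T=T);cv2.imwrite('pics/w6.png',px[:,:,::-1])
px,K,E=cap('scene');np.savez('s6.npz',px=px,K=K,E=E,T=T);cv2.imwrite('pics/s6.png',px[:,:,::-1])
px,K,E=cap('top');np.savez('t6.npz',px=px,K=K,E=E,T=T)
E
```

```text
11.675 [[ 1.680e-02 -1.000e-04  9.999e-01  5.045e-01]
 [-9.999e-01  0.000e+00  1.680e-02 -2.883e-01]
 [-0.000e+00 -1.000e+00 -1.000e-04  3.036e-01]
 [ 0.000e+00  0.000e+00  0.000e+00  1.000e+00]] [-0.17440962 -1.58877395 -2.3842662 ] [-0.00419486  0.05332114 -0.00957922] 0.007206142965753124
```

View pics/w6.png

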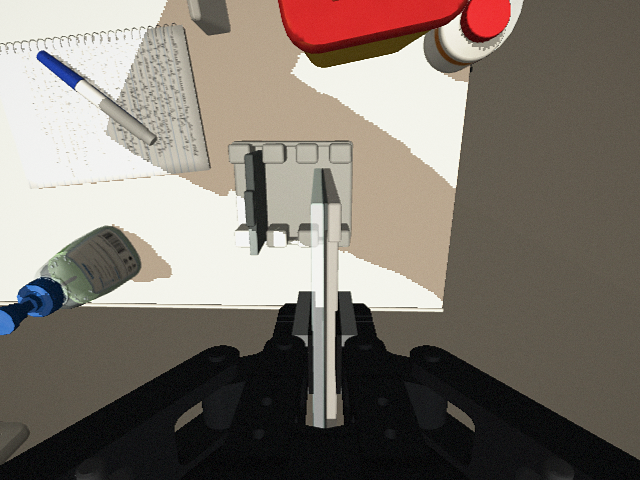

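View pics/s6.png

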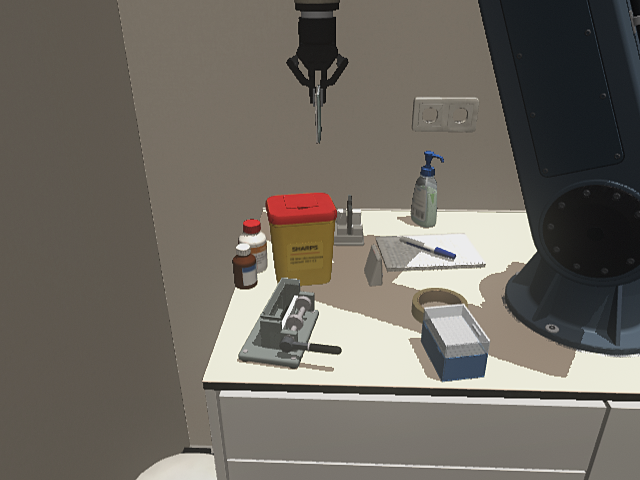

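The cassette is held upright, and the dam, bottles and timer look undisturbed. I'll measure the cassette's offset in the hand.

```bash
python3 - <<'E'
from h import *
d=np.load('w6.npz');px=d['px']
cv2.imwrite('pics/w6c.png',cv2.resize(px[160:250,285:370,::-1],None,fx=8,fy=6.5,interpolation=cv2.INTER_CUBIC))
E
```

```text
(no output)
```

View pics/w6c.png

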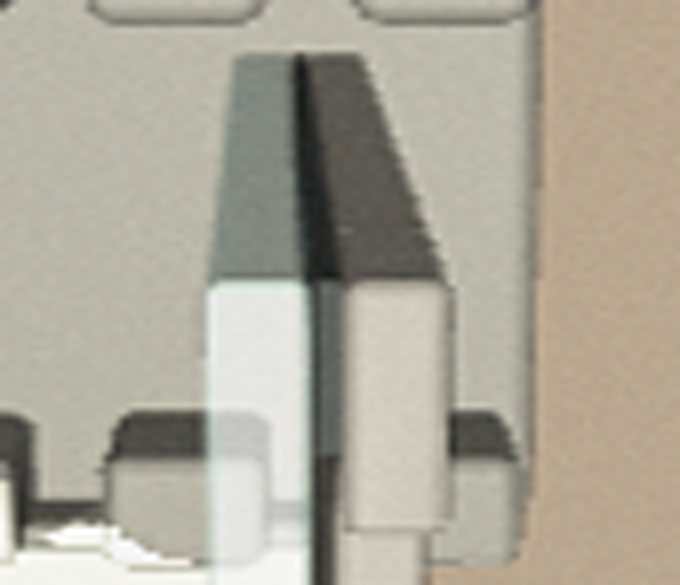

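```bash
python3 - <<'E'
from h import *
d=np.load('w6.npz');K,E,T=d['K'],d['E'],d['T'];H=np.linalg.inv(T)@E
for n,u,v,w,ty in [('bot',(314.4+330.2)/2,168.5,15.85,.065),('top',(311+341.2)/2,203.1,30.2,-.035)]:
    r=np.linalg.inv(K)@[u,v,1]
    p=H@np.r_[r*.009*K[0,0]/w,1];print(n,'by thickness',p[:3].round(4))
    dd=H[:3,:3]@r;print(n,'by tool y',(H[:3,3]+dd*(ty-H[1,3])/dd[1]).round(4))
E
```

```text
bot by thickness [-0.0499  0.076  -0.0012]
bot by tool y [-0.051   0.065  -0.0012]
top by thickness [-0.0506 -0.0305  0.0005]
top by tool y [-0.0515 -0.035   0.0005]
```

Emit:
{"op": "carry_out", "data": {"commands": [{"hand": 1, "x": -0.0194, "y": 0, "z": 0.0027, "roll": 0}, {"hand": 1, "x": -0.04, "y": 0, "z": 0.006, "roll": 0}, {"hand": 1, "x": -0.05, "y": 0, "z": 0.006, "roll": 0}, {"hand": 1, "x": -0.05, "y": 0, "z": 0.006, "roll": 0}, {"hand": 1, "x": -0.05, "y": 0, "z": 0.006, "roll": 0}, {"hand": 1, "x": -0.05, "y": 0, "z": 0.006, "roll": 0}, {"hand": 1, "x": -0.05, "y": 0, "z": 0.006, "roll": 0}, {"hand": 1, "x": -0.04, "y": 0, "z": 0.006, "roll": 0}, {"hand": 1, "x": -0.03, "y": 0, "z": 0.004, "roll": 0}, {"hand": 1, "x": -0.01, "y": 0, "z": 0.002, "roll": 0}, {"hand": 1, "x": 0, "y": 0, "z": 0, "roll": 6}, {"hand": 1, "x": 0, "y": 0, "z": 0, "roll": 4.9}]}}

```text
t: 13.32
tool_pos: [0.5482, 0.1019, 0.3036]
tool_rot: [0.454, -0.454, 0.542, -0.542]
force: [-0.2, 0.2, -1.6]
grip_width: 0.0075
```

Emit:
{"op": "carry_out", "data": {"commands": [{"hand": 1, "x": 0, "y": 0.03, "z": 0, "roll": 0}, {"hand": 1, "x": 0, "y": 0.05, "z": 0, "roll": 0}, {"hand": 1, "x": 0, "y": 0.04, "z": 0, "roll": 0}, {"hand": 1, "x": 0, "y": 0.01, "z": 0, "roll": 0}, {"hand": 1, "x": 0, "y": 0, "z": 0, "roll": 0}, {"hand": 1, "x": 0, "y": 0, "z": 0, "roll": 0}]}}

```text
t: 14.08
tool_pos: [0.5496, 0.102, 0.1757]
tool_rot: [-0.456, 0.454, -0.541, 0.542]
force: [0.5, 1.0, -1.9]
grip_width: 0.0074
```

```bash
python3 - <<'E'
from h import *
s,T=pose();print(s['t'],T.round(4),s['force'],s['wrist_torque'],s['grip_width'])
px,K,E=cap('wrist');np.savez('w7.npz',px=px,K=K,E=E,T=T);cv2.imwrite('pics/w7.png',cv2.resize(px[100:330,230:420,::-1],None,fx=2.6,fy=2.6,interpolation=cv2.INTER_CUBIC))
px,K,E=cap('scene');np.savez('s7.npz',px=px,K=K,E=E,T=T);cv2.imwrite('pics/s7.png',cv2.resize(px[180:370,210:360,::-1],None,fx=3.1,fy=3.1,interpolation=cv2.INTER_CUBIC))
E
```

```text
14.075 [[-1.726e-01  2.400e-03  9.850e-01  5.496e-01]
 [-9.850e-01  4.000e-04 -1.726e-01  1.020e-01]
 [-9.000e-04 -1.000e+00  2.300e-03  1.757e-01]
 [ 0.000e+00  0.000e+00  0.000e+00  1.000e+00]] [ 0.50071435  1.01444297 -1.87125544] [-0.01854664 -0.05167388 -0.00104603] 0.007370115647339594
```

View pics/w7.png

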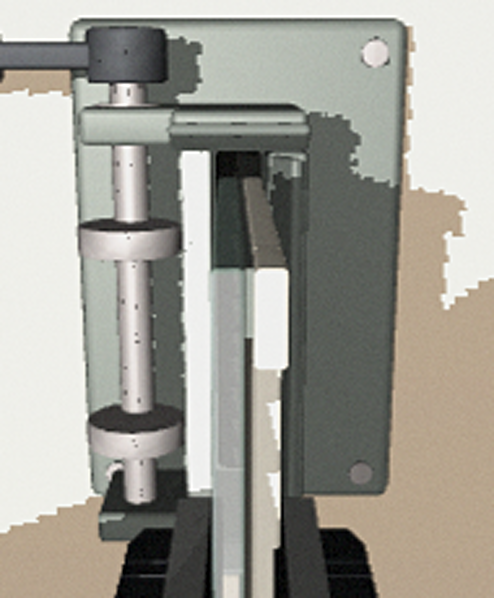

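View pics/s7.png

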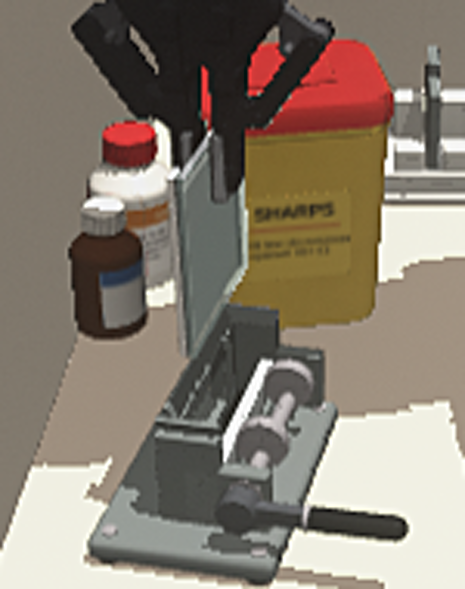

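```bash
python3 - <<'E'
from h import *
d=np.load('w7.npz');px,K,E,T=d['px'],d['K'],d['E'],d['T']
cv2.imwrite('pics/w7c.png',cv2.resize(px[140:215,290:365,::-1],None,fx=8,fy=8,interpolation=cv2.INTER_CUBIC))
a=np.radians(-9.9);Rm=np.array([[np.cos(a),-np.sin(a)],[np.sin(a),np.cos(a)]]);t=np.array([.548,.103])
for p in[(-.0075,.053,.07),(.0075,.053,.07),(-.0075,0.03,.07),(.0075,.03,.07)]:
    q=proj(K,E,np.r_[Rm@p[:2]+t,p[2]]);print(p,q,((q-[290,140])*8).round())
H=np.linalg.inv(T)@E
E
```

```text
(-0.0075, 0.053, 0.07) [309.22685515 157.73668817] [154. 142.]
(0.0075, 0.053, 0.07) [332.66290569 157.67713102] [341. 141.]
(-0.0075, 0.03, 0.07) [309.70784051 193.46627123] [158. 428.]
(0.0075, 0.03, 0.07) [332.52077988 193.40568879] [340. 427.]
```

View pics/w7c.png

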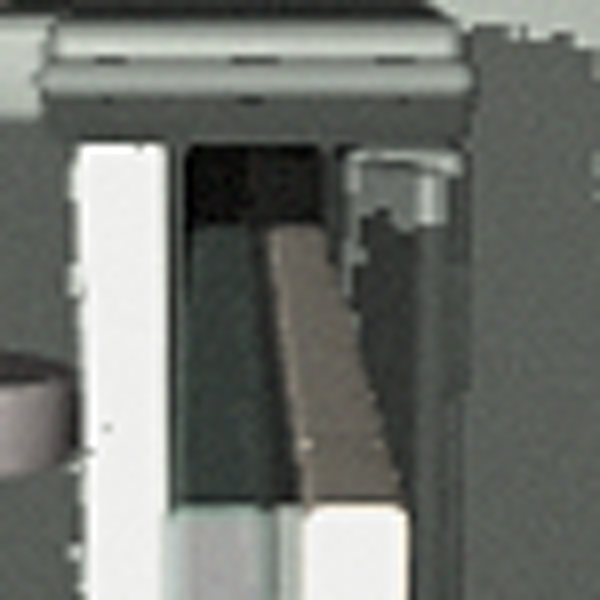

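```bash
python3 - <<'E'
from h import *
for f in('w2','w6','w7'):
    d=np.load(f+'.npz');K,E=d['K'],d['E']
    if 'T' in d: H=np.linalg.inv(d['T'])@E;print(f,H.round(4).tolist())
d=np.load('w7.npz');K,E,T=d['K'],d['E'],d['T'];H=np.linalg.inv(T)@E
def at(u,v,ty):
    r=H[:3,:3]@np.linalg.inv(K)@[u,v,1];return (H[:3,3]+r*(ty-H[1,3])/r[1]).round(4)
f=lambda a,b:(290+a/8,140+b/8)
print('bottom L,R',at(*f(192,225),.066),at(*f(325,225),.066))
print('top L,R',at(*f(167,508),-.034),at(*f(408,508),-.034))
ty=.1757-.07
for v in(150,300,500): print('slot L,R',at(*f(170,v),ty),at(*f(345,v),ty))
print('guide +y inner top z80?',at(*f(250,100),.0957),at(*f(250,140),.1057))
E
```

```text
w6 [[0.0017, 0.9575, 0.2886, -0.0722], [0.0006, -0.2886, 0.9575, -0.1419], [1.0, -0.0014, -0.0011, 0.0], [0.0, 0.0, 0.0, 1.0]]
w7 [[0.0017, 0.9574, 0.2887, -0.0722], [0.0004, -0.2887, 0.9574, -0.1419], [1.0, -0.0015, -0.0008, 0.0002], [0.0, 0.0, 0.0, 1.0]]
bottom L,R [-0.0511  0.066  -0.0054] [-0.0511  0.066   0.0036]
top L,R [-0.0512 -0.034  -0.0037] [-0.0512 -0.034   0.005 ]
slot L,R [-0.053   0.1057 -0.0082] [-0.053   0.1057  0.0058]
slot L,R [-0.0411  0.1057 -0.0084] [-0.041   0.1057  0.0059]
slot L,R [-0.0246  0.1057 -0.0085] [-0.0246  0.1057  0.0059]
guide +y inner top z80? [-0.0575  0.0957 -0.0017] [-0.0538  0.1057 -0.0018]
```

Everything lines up in the one picture. The cassette's bottom is centred to 0.4 mm in the slot across x, and the guide gap is about 2.7 mm. I'll nudge −0.5 mm and lower it step by step.

Emit:
{"op": "carry_out", "data": {"commands": [{"hand": 1, "x": 0, "y": 0.01, "z": -0.0005, "roll": 0}, {"hand": 1, "x": 0, "y": 0.015, "z": 0, "roll": 0}, {"hand": 1, "x": 0, "y": 0.012, "z": 0, "roll": 0}, {"hand": 1, "x": 0, "y": 0.005, "z": 0, "roll": 0}, {"hand": 1, "x": 0, "y": 0, "z": 0, "roll": 0}]}}

```text
t: 14.8
tool_pos: [0.5479, 0.1019, 0.1315]
tool_rot: [0.455, -0.455, 0.542, -0.541]
force: [0.4, 0.7, -2.0]
grip_width: 0.0075
```

Emit:
{"op": "carry_out", "data": {"commands": [{"hand": 1, "x": 0, "y": 0.006, "z": 0, "roll": 0}, {"hand": 1, "x": 0, "y": 0.008, "z": 0, "roll": 0}, {"hand": 1, "x": 0, "y": 0.006, "z": 0, "roll": 0}, {"hand": 1, "x": 0, "y": 0, "z": 0, "roll": 0}]}}

```text
t: 15.3
tool_pos: [0.5478, 0.1019, 0.1113]
tool_rot: [0.455, -0.455, 0.542, -0.541]
force: [-0.0, -0.7, -2.0]
grip_width: 0.0075
```

```bash
python3 - <<'E'
from h import *
s,T=pose();print(s['t'],T.round(4),s['force'],s['wrist_torque'],s['grip_width'])
px,K,E=cap('wrist');cv2.imwrite('pics/w8.png',cv2.resize(px[100:330,230:420,::-1],None,fx=2.6,fy=2.6,interpolation=cv2.INTER_CUBIC))
px,K,E=cap('scene');cv2.imwrite('pics/s8.png',cv2.resize(px[180:370,210:360,::-1],None,fx=3.1,fy=3.1,interpolation=cv2.INTER_CUBIC))
E
```

```text
15.3 [[-1.725e-01 -9.000e-04  9.850e-01  5.478e-01]
 [-9.850e-01 -2.000e-04 -1.725e-01  1.019e-01]
 [ 4.000e-04 -1.000e+00 -9.000e-04  1.113e-01]
 [ 0.000e+00  0.000e+00  0.000e+00  1.000e+00]] [-0.01070846 -0.68396035 -2.01805269] [ 0.01450606  0.03809786 -0.00019347] 0.007478127008353552
```

View pics/w8.png

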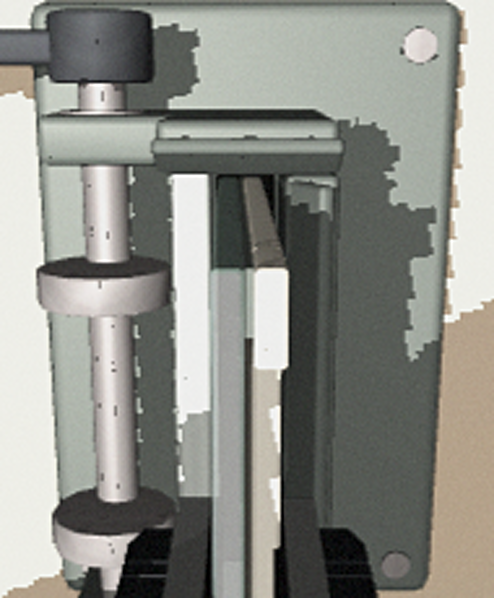

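View pics/s8.png

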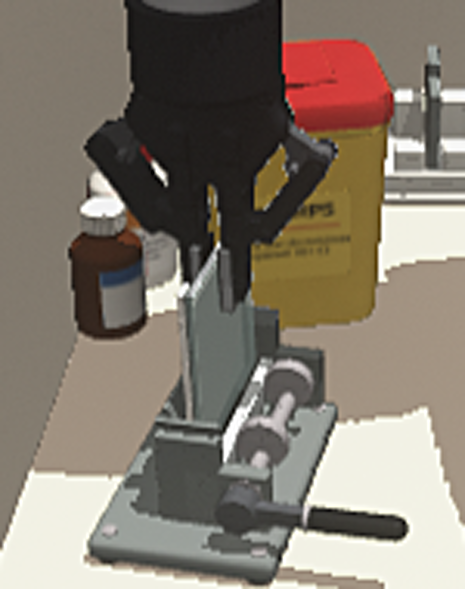

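Emit:
{"op": "carry_out", "data": {"commands": [{"hand": 1, "x": 0, "y": 0.003, "z": 0.001, "roll": 0}, {"hand": 1, "x": 0, "y": 0.004, "z": 0, "roll": 0}, {"hand": 1, "x": 0, "y": 0.004, "z": 0, "roll": 0}, {"hand": 1, "x": 0, "y": 0, "z": 0, "roll": 0}, {"hand": 1, "x": 0, "y": 0, "z": 0, "roll": 0}]}}

```text
t: 16.02
tool_pos: [0.5491, 0.1018, 0.101]
tool_rot: [0.455, -0.455, 0.541, -0.541]
force: [-0.2, -0.6, -1.6]
grip_width: 0.0073
```

```bash
python3 - <<'E'
from h import *
s,T=pose();print(s['t'],T.round(4),s['force'],s['wrist_torque'],s['grip_width'])
px,K,E=cap('wrist');cv2.imwrite('pics/w9.png',cv2.resize(px[135:215,290:370,::-1],None,fx=7,fy=7,interpolation=cv2.INTER_CUBIC))
E
```

```text
16.025 [[-0.1726 -0.      0.985   0.5491]
 [-0.985   0.     -0.1726  0.1018]
 [-0.     -1.     -0.      0.101 ]
 [ 0.      0.      0.      1.    ]] [-0.20476563 -0.62262712 -1.61502837] [ 0.00778419  0.01123007 -0.00775602] 0.007320808537350074
```

View pics/w9.png

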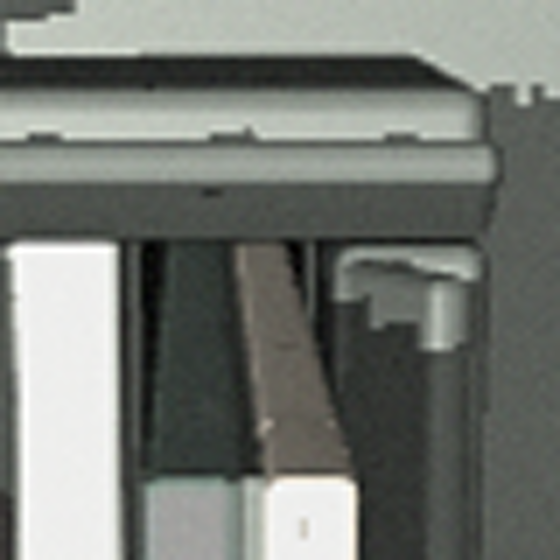

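The cassette is inside the slot: it spans about 165–298 against slot walls at about 140–320 in the crop. Contact is expected about 10 mm lower, so I'll go slowly.

Emit:
{"op": "carry_out", "data": {"commands": [{"hand": 1, "x": 0, "y": 0.003, "z": 0, "roll": 0}, {"hand": 1, "x": 0, "y": 0.002, "z": 0, "roll": 0}, {"hand": 1, "x": 0, "y": 0.001, "z": 0, "roll": 0}, {"hand": 1, "x": 0, "y": 0, "z": 0, "roll": 0}]}}

```text
t: 16.58
tool_pos: [0.5491, 0.1017, 0.0948]
tool_rot: [0.455, -0.455, 0.541, -0.541]
force: [-0.4, 1.0, -2.6]
grip_width: 0.0074
```

Emit:
{"op": "carry_out", "data": {"commands": [{"hand": 1, "x": 0, "y": 0.0015, "z": 0, "roll": 0}, {"hand": 1, "x": 0, "y": 0.001, "z": 0, "roll": 0}, {"hand": 1, "x": 0, "y": 0, "z": 0, "roll": 0}]}}

```text
t: 16.95
tool_pos: [0.5491, 0.1018, 0.0923]
tool_rot: [0.455, -0.455, 0.541, -0.541]
force: [-0.2, -0.3, -1.6]
grip_width: 0.0074
```

Emit:
{"op": "carry_out", "data": {"commands": [{"hand": 1, "x": 0, "y": 0.001, "z": 0, "roll": 0}, {"hand": 1, "x": 0, "y": 0, "z": 0, "roll": 0}]}}

```text
t: 17.2
tool_pos: [0.5491, 0.1018, 0.0913]
tool_rot: [0.455, -0.455, 0.541, -0.541]
force: [0.5, -0.7, -2.1]
grip_width: 0.0078
```

Emit:
{"op": "carry_out", "data": {"commands": [{"hand": 1, "x": 0, "y": 0.001, "z": 0, "roll": 0}, {"hand": 1, "x": 0, "y": 0, "z": 0, "roll": 0}]}}

```text
t: 17.45
tool_pos: [0.5492, 0.1018, 0.0905]
tool_rot: [-0.455, 0.455, -0.541, 0.541]
force: [-0.4, -0.3, 1.0]
grip_width: 0.0078
```

Emit:
{"op": "carry_out", "data": {"commands": [{"hand": 1, "x": 0, "y": 0.001, "z": 0, "roll": 0}, {"hand": 1, "x": 0, "y": 0, "z": 0, "roll": 0}]}}

```text
t: 17.7
tool_pos: [0.5493, 0.1018, 0.0897]
tool_rot: [-0.455, 0.455, -0.541, 0.541]
force: [-1.4, 0.1, 5.8]
grip_width: 0.0076
```

Emit:
{"op": "carry_out", "data": {"commands": [{"hand": 1, "x": 0, "y": 0.0008, "z": 0, "roll": 0}, {"hand": 1, "x": 0, "y": 0, "z": 0, "roll": 0}]}}

```text
t: 17.95
tool_pos: [0.5493, 0.1018, 0.0891]
tool_rot: [-0.455, 0.455, -0.541, 0.542]
force: [-3.3, 0.1, 8.5]
grip_width: 0.0074
```

Emit:
{"op": "carry_out", "data": {"commands": [{"hand": 1, "x": 0, "y": 0.0007, "z": -0.0003, "roll": 0}, {"hand": 1, "x": 0, "y": 0, "z": 0, "roll": 0}]}}

```text
t: 18.2
tool_pos: [0.5492, 0.1018, 0.0886]
tool_rot: [-0.455, 0.454, -0.541, 0.542]
force: [-3.2, -0.2, 11.5]
grip_width: 0.0073
```

Emit:
{"op": "carry_out", "data": {"commands": [{"hand": 1, "x": 0, "y": 0.0004, "z": -0.0003, "roll": 0}, {"hand": 1, "x": 0, "y": 0, "z": 0, "roll": 0}, {"hand": 1, "x": 0, "y": 0, "z": 0, "roll": 0}]}}

```text
t: 18.58
tool_pos: [0.5492, 0.1018, 0.0884]
tool_rot: [-0.455, 0.454, -0.541, 0.542]
force: [-2.4, -1.7, 11.7]
grip_width: 0.0074
```

```bash
python3 - <<'E'
from h import *
for i in range(6):
    s,T=pose();print(s['t'],T[:3,3].round(4),s['force'].round(1),s['wrist_torque'].round(2),round(s['grip_width'],4))
    px,K,E=cap(['wrist','scene','top'][i%3])
    cv2.imwrite(f'pics/f{i}.png',px[:,:,::-1])
    if i==0: cv2.imwrite('pics/w10.png',cv2.resize(px[100:330,230:420,::-1],None,fx=2.6,fy=2.6,interpolation=cv2.INTER_CUBIC))
    if i==1: cv2.imwrite('pics/s10.png',cv2.resize(px[180:370,210:360,::-1],None,fx=3.1,fy=3.1,interpolation=cv2.INTER_CUBIC))
print(T.round(4))
E
```

```text
18.575 [0.5492 0.1018 0.0884] [-2.4 -1.7 11.7] [-0.3   0.57 -0.  ] 0.0074
18.625 [0.5492 0.1018 0.0884] [-1.9 -2.8 12.3] [-0.32  0.57 -0.05] 0.0073
18.675 [0.5492 0.1018 0.0884] [-1.9 -2.2 12.1] [-0.33  0.58  0.01] 0.0076
18.725 [0.5492 0.1018 0.0884] [-2.9 -0.8 12.2] [-0.33  0.55 -0.01] 0.0077
18.775 [0.5492 0.1018 0.0884] [-3.1 -1.3 12.9] [-0.32  0.59  0.08] 0.0076
18.825 [0.5492 0.1018 0.0884] [-1.8 -1.8 11.9] [-0.31  0.56  0.02] 0.0077
[[-1.727e-01  1.700e-03  9.850e-01  5.492e-01]
 [-9.850e-01  0.000e+00 -1.727e-01  1.018e-01]
 [-3.000e-04 -1.000e+00  1.600e-03  8.840e-02]
 [ 0.000e+00  0.000e+00  0.000e+00  1.000e+00]]
```

View pics/w10.png

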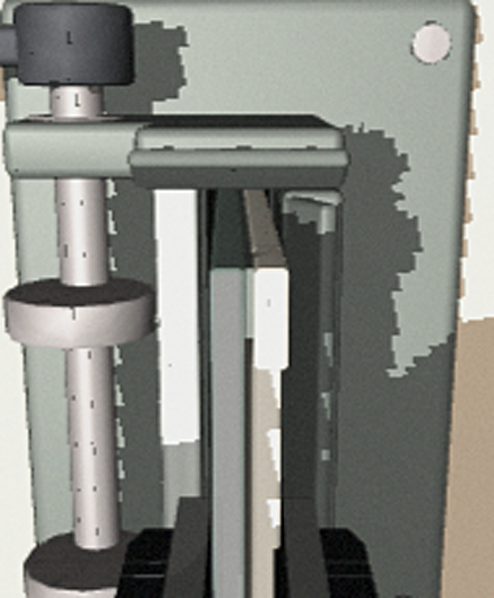

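View pics/s10.png

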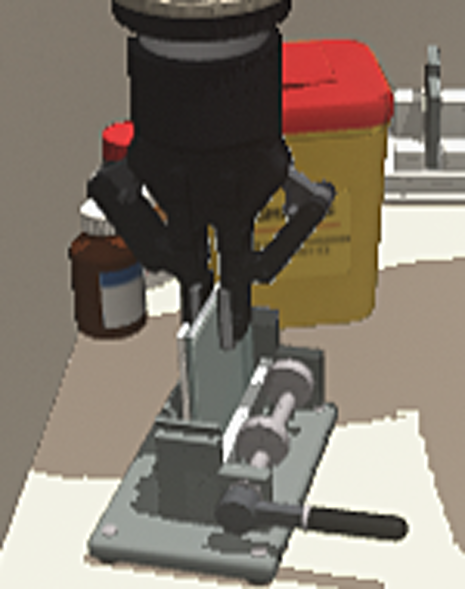

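View pics/f5.png

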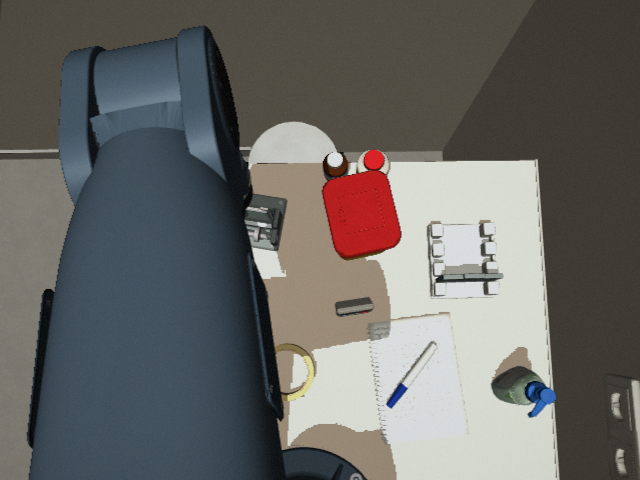

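The seat is steady. Wrist force is about +12.1 N up; adding the cassette's weight of about 2.3 N gives about 14.5 N on the gasket. The TCP went down 2.4 mm after contact, which fits the gasket's stiffness. The pictures show the lever still down, the cassette upright in the slot, and the dam, bottles and timer in place. Handing in now.

```bash
python3 -c "
from workcell import job,get_state
print(get_state()['force']);print(job.hand_in())"
```

```text
[-3.1754014  -1.11383131 11.05849052]
the job is handed in; nothing more can be done
None
```

The job is handed in: the cassette is upright in the stand's slot on the gasket, and the arm is still holding it down at about 14 N. The lever is open, ready for you to clamp.

- **Lever:** I swung it forward and down to its stop. The force rose steeply there, to 24 N, and the pictures show it level with the bar backed off.
- **Cassette:** I took it from the rack's +x slot, carried it over the sharps box and lowered it into the slot. It first touched the gasket with the tool tip at z ≈ 0.0908 m, and I pressed 2.4 mm further in small steps.
- **Push on the gasket:** The wrist read about 12 N up (11–13 N, 11.1 N just before hand-in). With the cassette's weight that is about 13.5–15 N; the 2.4 mm of gasket travel suggests about 12 N. Both are within 10 to 20 N.
- **Time and surroundings:** It finished at about 19 s. The last pictures show the dam, bottles and timer where they were.

Some checks did not agree perfectly:

- **Sideways force:** about 2–3 N of sideways force remains at the wrist. It may be from the arm flexing slightly under the load.
- **Tilt:** the cassette looks about 1° off vertical in the fingers, which is within the slot's clearance.
- **Grip width:** the gripper reads about 7.5 mm on the 9 mm cassette. I found no sign of slipping.
- **Stand position:** different views of the stand differed by up to about 2 mm, so I aligned the cassette to the slot within single wrist pictures.

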